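# Make up two printing-class kits

### The job

Make up the two kits for the printing class from the stock in the row on the far side of the bench: the red ink pot, the blue ink pot and the wooden hand stamp go into the pale wooden tray with three wells, and the yellow ink pot and the cork sanding block go into the black tray with two wells. Put one thing in each well (whichever well of its tray you like), standing upright and flat on the well's floor. Leave the green pot and the round aluminium tin standing where they are.

Things in the scene. Friction and masses are not known exactly. Their poses are not given: they have to be found in the camera images.
- red_pot: red ink pot: upright plastic jar with a white body, a red band and a red screw lid, 58 mm high, body 45 mm diameter, lid 47 mm diameter (the top 16 mm). Origin: centre of its underside; z up. About 160 g.
- blue_pot: blue ink pot: upright plastic jar with a white body, a blue band and a blue screw lid, 58 mm high, body 45 mm diameter, lid 47 mm diameter (the top 16 mm). Origin: centre of its underside; z up. About 160 g.
- yellow_pot: yellow ink pot: upright plastic jar with a white body, a yellow band and a yellow screw lid, 58 mm high, body 45 mm diameter, lid 47 mm diameter (the top 16 mm). Origin: centre of its underside; z up. About 160 g.
- green_pot: green ink pot: upright plastic jar with a white body, a green band and a green screw lid, 58 mm high, body 45 mm diameter, lid 47 mm diameter (the top 16 mm). Origin: centre of its underside; z up. About 160 g. A spare: it stays where it is.
- stamp: wooden hand stamp, upright, 64 mm high, about 120 g: a dark wooden block 42 (x) x 58 (y) x 24 mm high with a black rubber face below, and on its centre a pale turned knob, 28 mm diameter from 34 to 64 mm above the underside, on an 18 mm diameter neck. Take it by the knob. Origin: centre of its underside; z up.
- sanding_block: cork sanding block, a plain speckled brown block 42 (x) x 60 (y) x 44 mm high, about 70 g. Origin: centre of its underside; z up.
- tin: round flat aluminium tin with a dark disc on its lid, 60 mm diameter, 28 mm high. A spare: it stays where it is. Origin: centre of its underside; z up.
- wood_tray: pale wooden kit tray (mm), fixed to the bench: three square wells in one row along its y axis, 268 long (y), 92 wide (x), rim and dividers 14 high above the bench, walls 4 thick, floor 4 thick; each well 84 x 84 inside, with its centre at y = -88, 0 and +88 in the tray's frame (x = 0). Origin: centre of its underside, at bench height; z up.
- black_tray: black plastic kit tray (mm), fixed to the bench: two square wells in one row along its y axis, 180 long (y), 92 wide (x), rim and dividers 14 high above the bench, walls 4 thick, floor 4 thick; each well 84 x 84 inside, with its centre at y = -44 and +44 in the tray's frame (x = 0). Origin: centre of its underside, at bench height; z up.
Mind the look-alikes: they are no part of the job. Leave any pink or purple look-alike of the sanding_block alone.

How it is judged:
By the outcome, as a careful person would: the job done as asked, in the order asked, and still so for the second after the job is handed in, with the robot touching nothing.
It also fails if it takes over 120 s, if anything falls off the work surface, if the arm or the gripper's body presses on something with over 40 N, if the wrist force passes 120 N, or if a joint passes its speed limit or range.

### The arm

A 6-joint arm with a two-finger parallel gripper is mounted at the origin on the work surface. World frame = base frame: x ahead of the robot, y to its left, z up, the work surface at z = 0. Lengths are in m, angles in rad, forces in N, time in s.
With the tool pointing down it reaches from about 0.225 to 0.875 m from the base axis. Payload 3.4 kg.
Tool frame: the origin (TCP) lies midway between the tips of the shut fingers; the grasp point (between the pads) lies 19 mm behind it; z points along the fingers, y is the line along which they close (so a half turn about z gives the same grasp; the last joint's range is limited). The gripper opens to 85 mm and grips with 20 to 120 N. Pads are 22 mm wide; open, the fingers measure 114 mm over their backs; the gripper's body (76 mm by 85 mm) begins 54 mm behind the grasp point. The pads swing forward as they close: fully open they stand 13 mm farther back than shut.
Start: joints at [1.156, 0.276, 1.505, -0, 1.361, -0.121], TCP at [0.167, 0.55, 0.202] pointing down, gripper open.
Joint ranges: [-2.89, 2.89], [-0.75, 2.08], [0.22, 2.7], [-1.18, 4.32], [0.11, 2.71], [-2.7, 2.7]. Speed limits (rad/s): [2.57, 2.57, 3.14, 3.14, 3.14, 3.14].

### API

Orientations are given as a unit quaternion [w, x, y, z].
In Python, from rig import * gives the robot as it stands.
- The arm moves only by the tool apply_moves, never from a script. Its argument "steps" is one flat list of numbers, 4 for each row, row after row: the shift along the world's x, y, z in cm, then the turn about the world's z in degrees. A call has 1 to 8 rows; each row is the pose to reach, as a shift and turn from the pose commanded when the call began; what a row does not reach only later rows make up. A row lasts 1/12 s, in which the tool goes at most 41.7 mm and 7.16 degrees, less where a joint would pass 70% of its speed; a pose out of reach is approached as far as the arm can. A call with a gripper value outside its range is refused whole. "jaw" is the closure in counts, from 0 (fully open) to 255 (shut), set as the call begins (left out, the last holds). The fingers move at their own pace and stop on an object; "newtons" is the grip in N (left out, the last holds). Time passes only in rows, so rows that repeat a pose let the fingers close. It gives the time, the measured TCP pose, the force, the opening and the grip force at its end, in the units of the state.
- get_state(): the state, without advancing time (a new reading comes with each control period).
- get_image(name): name is "scene" or "top" or "wrist"; returns the picture (400x640x3 uint8, red, green, blue); there is no depth.
- calibration(name): a dict with "fx", "fy", "cx", "cy" (pixels), "k1" (the pictures are not rectified: a ray, as slopes to the right and down, at radius r is drawn at 1 + k1 r^2 times it, then the intrinsics apply), "xyz" and "rotation" of the camera in the world. Camera axes: x right, y up, looking along -z (the intrinsics and any distortion apply to the point x, -y, -z); pixel columns grow to the right and rows downward; lengths in m; the calibration is good to about 2 mm. A picture is of the moment at which its call begins: read the wrist's pose just before it. calibration takes no time and is no camera call; for the wrist camera it gives the pose at the moment of the call.
- sign_off(): hands the job in; it is judged then, once.
The state is a dict: "clock": time; "qpos": joint angles; "qd": joint speeds; "effort": joint torques, N m; "position": TCP position; "ee_rot": TCP orientation; "contact_force": force on the tool from outside, world axes, zero at the start; "moment": the same for the moment, N m; "width": finger opening in m; "gripper_force": force on a finger pad.
Only numpy, scipy, OpenCV 4.12 (cv2) and the standard library are available. Lean on these libraries where they do the work, as an engineer would, in place of code of your own. Each camera call takes 0.05 s, during which the arm holds its last target. There are 200 camera calls.

## Working session

There is one attempt and no reset: what is moved stays moved. The work goes in short steps, Python scripts to look and compute and a tool call to move; the robot and the scene stay as the last step left them, time stands still between calls to the robot, and variables do not carry over. Pictures are saved under pics/ and viewed, at most 14 in all, crops included, and the job is handed in when it is done.

Besides the shell and the picture viewer there is one more tool, called after "Emit:" as name(argument=value, ...), one argument or row to a line, values as JSON. apply_moves: Moves the arm, as the interface text tells. Its arguments: {"type":"object","properties":{"steps":{"type":"array","items":{"type":"number"}},"jaw":{"type":"number"},"newtons":{"type":"number"}},"required":["steps"]}

```bash
mkdir -p pics; python3 - <<'E'
from rig import *
import cv2
for n in("top","scene"):
    im=get_image(n); cv2.imwrite(f"pics/{n}0.png",im[:,:,::-1]); c=calibration(n); print(n,c)
s=get_state(); print(s["clock"],s["position"],s["ee_rot"])
E
```

```text
top {'fx': 375.4229364808859, 'fy': 375.4229364808859, 'cx': 314.99211735705313, 'cy': 198.62167254914857, 'k1': -0.017193186311077992, 'xyz': array([0.48070239, 0.01164888, 0.90517277]), 'rotation': array([-0.70385143, -0.06217451,  0.0543323 ,  0.70553206])}
scene {'fx': 456.847622793219, 'fy': 456.847622793219, 'cx': 314.7838950338312, 'cy': 199.90793042207525, 'k1': -0.05944965887593059, 'xyz': array([ 0.94921272, -0.5134247 ,  0.89254184]), 'rotation': array([0.91615035, 0.29270819, 0.08011573, 0.26186239])}
0.1 [0.16630319 0.54989497 0.2013202 ] [-2.23317190e-04  1.46355418e-01  9.89231727e-01 -7.94653840e-04]
```

View pics/top0.png

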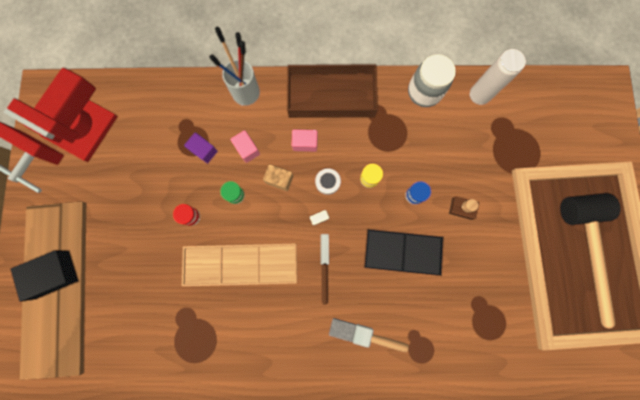

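View pics/scene0.png

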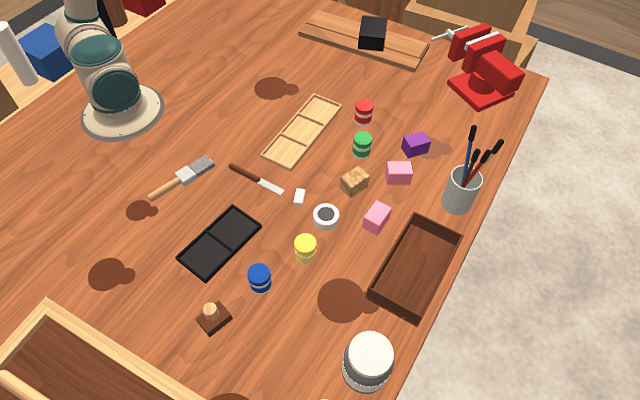

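The top view shows red (185,214), green (231,191), cork (278,177), tin (327,181), yellow (372,175), blue (419,192) and stamp (464,207), with the wood tray at (239,265) and the black tray at (404,252). The scene view agrees. Pink and purple look-alikes sit behind the row.

```bash
cat > h.py <<'E'
from rig import *
import cv2, numpy as np
from scipy.spatial.transform import Rotation as R
def rot(q): return R.from_quat([q[1],q[2],q[3],q[0]])
def cast(c,uv,z):
    uv=np.array(uv,float).reshape(-1,1,2)
    K=np.array([[c["fx"],0,c["cx"]],[0,c["fy"],c["cy"]],[0,0,1]])
    p=cv2.undistortPoints(uv,K,np.array([c["k1"],0,0,0.]))[:,0]
    d=rot(c["rotation"]).apply(np.c_[p[:,0],-p[:,1],-np.ones(len(p))])
    o=np.array(c["xyz"]); return o+d*((z-o[2])/d[:,2])[:,None]
HUE={"red":[(0,5),(172,180)],"blue":[(105,125)],"yellow":[(24,34)],"green":[(60,90)]}
def mask(im,n,s=120,v=50):
    h=cv2.cvtColor(im,cv2.COLOR_RGB2HSV); m=0
    for a,b in HUE[n]: m=m|cv2.inRange(h,(a,s,v),(b,255,255))
    return m
def blobs(m,lo=60):
    cs,_=cv2.findContours(m,cv2.RETR_EXTERNAL,cv2.CHAIN_APPROX_NONE)
    return sorted([c for c in cs if cv2.contourArea(c)>lo],key=cv2.contourArea,reverse=True)
def snap(name,fn):
    c=calibration(name); im=get_image(name); cv2.imwrite("pics/"+fn,im[:,:,::-1]); return c,im
E
python3 - <<'E'
from h import *
np.set_printoptions(precision=4,suppress=True)
for cam in("top","scene"):
    c=calibration(cam); im=cv2.imread(f"pics/{cam}0.png")[:,:,::-1].copy()
    for n in HUE:
        for b in blobs(mask(im,n),50)[:3]:
            (x,y),r=cv2.minEnclosingCircle(b); print(cam,n,(int(x),int(y)),round(r,1),cast(c,(x,y),.058)[0])
c=calibration("top")
for n,uv,z in[("cork",(278,176),.044),("tin",(327,180),.028),("stampknob",(469,205),.064),
  ("wood",[(181,246),(296,244),(297,285),(182,287)],.014),("black",[(367,230),(443,236),(441,275),(364,267)],.014)]:
    print(n,cast(c,uv,z))
im=cv2.imread("pics/top0.png")
cv2.imwrite("pics/crop0.png",cv2.resize(im[150:300,165:500],None,fx=2.35,fy=2.35,interpolation=cv2.INTER_CUBIC))
print(calibration("wrist"))
E
```

```text
top red (61, 112) 54.7 [0.8359 0.6345 0.058 ]
top red (30, 140) 35.4 [0.7655 0.7029 0.058 ]
top red (185, 215) 12.9 [0.5848 0.3169 0.058 ]
top blue (419, 191) 10.5 [ 0.6368 -0.218   0.058 ]
top yellow (371, 174) 11.4 [ 0.6767 -0.1085  0.058 ]
top green (230, 191) 9.7 [0.6394 0.2151 0.058 ]
scene red (481, 67) 44.2 [0.8021 0.6459 0.058 ]
scene red (143, 1) 22.1 [-0.2662  0.3759  0.058 ]
scene red (363, 107) 9.3 [0.5943 0.3144 0.058 ]
scene blue (45, 53) 30.4 [-0.3234  0.0211  0.058 ]
scene blue (259, 277) 14.7 [ 0.6487 -0.2282  0.058 ]
scene blue (467, 160) 18.4 [0.8913 0.2874 0.058 ]
scene yellow (304, 242) 10.8 [ 0.6813 -0.1113  0.058 ]
scene green (362, 139) 9.2 [0.6461 0.2093 0.058 ]
scene green (361, 150) 8.2 [0.6591 0.1785 0.058 ]
cork [[0.6783 0.1081 0.044 ]]
tin [[ 0.6717 -0.0074  0.028 ]]
stampknob [[ 0.605  -0.3273  0.064 ]]
wood [[0.5162 0.3395 0.014 ]
 [0.5206 0.0665 0.014 ]
 [0.426  0.0635 0.014 ]
 [0.4212 0.3319 0.014 ]]
black [[ 0.5532 -0.1017  0.014 ]
 [ 0.5385 -0.281   0.014 ]
 [ 0.4481 -0.2713  0.014 ]
 [ 0.4669 -0.0927  0.014 ]]
{'fx': 339.37770118349505, 'fy': 339.37770118349505, 'cx': 316.7327883754363, 'cy': 205.78383310238547, 'k1': -0.021202114999978473, 'xyz': array([0.0977, 0.5709, 0.3732]), 'rotation': array([ 0.7947, -0.1164, -0.0854,  0.5896])}
```

View pics/crop0.png

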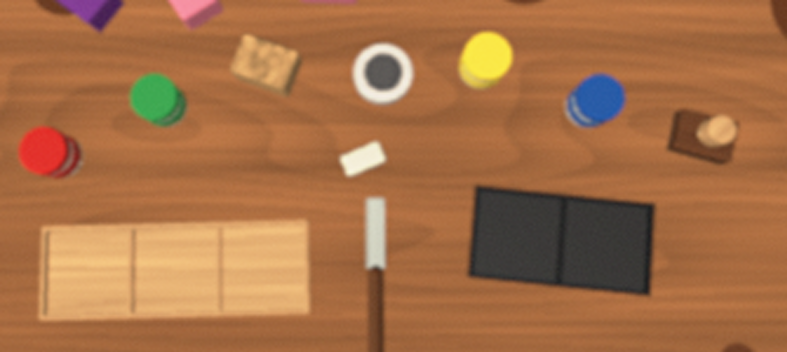

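Emit:
apply_moves(
  steps=[3.5, -2, 0, 0, 7, -4, 0, 0, 10.5, -6, 0, 0, 14, -8, 0, 0, 17.5, -10, 0, 0, 21, -12, 0, 0, 24.5, -14, 0, 0, 28, -16, 0, 0],
  jaw=0,
  newtons=40,
)

```text
clock: 0.77
position: [0.4477, 0.389, 0.2017]
ee_rot: [-0.0, 0.146, 0.989, -0.0]
contact_force: [-0.4, 0.6, -1.3]
width: 0.0853
gripper_force: 0.0
```

Emit:
apply_moves(
  steps=[3.5, -2, 0, 0, 7, -4, 0, 0, 10.5, -5.5, 0, 0, 13.9, -7, 0, 0, 13.9, -7, -3, 0, 13.9, -7, -5, 0, 13.9, -7, -5, 0, 13.9, -7, -5, 0],
)

```text
clock: 1.43
position: [0.5845, 0.3198, 0.1505]
ee_rot: [-0.002, 0.147, 0.989, -0.001]
contact_force: [0.2, -0.1, 1.1]
width: 0.0857
gripper_force: 0.0
```

```bash
python3 - <<'E'
from h import *
c,im=snap("wrist","w1.png"); s=get_state(); print(s["clock"],s["position"],s["ee_rot"],s["qpos"],s["width"])
for b in blobs(mask(im,"red"))[:3]:
    (x,y),r=cv2.minEnclosingCircle(b); print((x,y),r,cast(c,(x,y),.058)[0])
E
```

```text
1.4833 [0.58543031 0.32054085 0.1522609 ] [-2.01849513e-04  1.46258992e-01  9.89246311e-01 -5.49772483e-05] [ 3.96709340e-01  4.42674096e-01  1.37085155e+00  1.18105035e-04
  1.32846940e+00 -8.80544282e-01] 0.08525834262899341
(625.0, 305.0) 67.46861267089844 [0.76184104 0.55802221 0.058     ]
(323.5, 196.6290283203125) 31.82219696044922 [0.5851889  0.32502156 0.058     ]
```

View pics/w1.png

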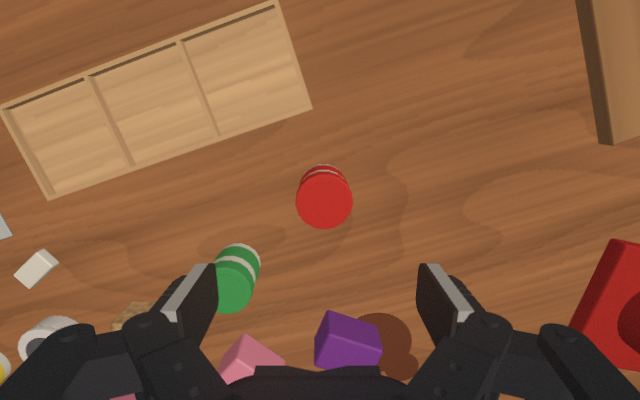

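The wrist view shows the red lid at (324,200) with r about 28. The wood tray's corners are at (2,106), (275,0), (312,108) and (48,199).

```bash
cat >> h.py <<'E'
def lid(im,n,c,z=.058,lo=300):
    out=[]
    for b in blobs(mask(im,n),lo):
        x,y,w,h=cv2.boundingRect(b)
        if w<100: out.append(((x+w/2-.5,y+h-w/2-.5),w/2,cast(c,(x+w/2-.5,y+h-w/2-.5),z)[0].round(4)))
    return out
E
python3 - <<'E'
from h import *
c=calibration("wrist"); im=cv2.imread("pics/w1.png")[:,:,::-1].copy()
print(lid(im,"red",c)); p=cast(c,[(2,106),(275,0),(312,108),(48,199)],.014); print(p)
print(p.mean(0),cast(c,[(88,74),(181,38),(217,136),(133,166)],.014))
print(get_state()["position"])
E
```

```text
[((603.5, 335.5), 36.0, array([0.7934, 0.5402, 0.058 ])), ((324.0, 200.0), 28.5, array([0.5897, 0.3254, 0.058 ]))]
[[0.43458199 0.07216731 0.014     ]
 [0.42825349 0.33261275 0.014     ]
 [0.5181369  0.33650084 0.014     ]
 [0.52385625 0.06926933 0.014     ]]
[0.47620716 0.20263756 0.014     ] [[0.43405812 0.15960875 0.014     ]
 [0.43195123 0.24817832 0.014     ]
 [0.51641167 0.24749426 0.014     ]
 [0.51900213 0.16256202 0.014     ]]
[0.58543031 0.32054085 0.1522609 ]
```

Emit:
apply_moves(
  steps=[0.4, 0.5, -3, 0, 0.4, 0.5, -6, 0, 0.4, 0.5, -9, 0, 0.4, 0.5, -11, 0, 0.4, 0.5, -12.2, 0, 0.4, 0.5, -12.7, 0, 0.4, 0.5, -12.7, 0],
)

```text
clock: 2.07
position: [0.5897, 0.3259, 0.0255]
ee_rot: [0.0, 0.146, 0.989, 0.0]
contact_force: [0.1, -0.1, -0.1]
width: 0.0856
gripper_force: 0.0
```

Emit:
apply_moves(
  steps=[0, 0, 0, 0, 0, 0, 0, 0, 0, 0, 0, 0, 0, 0, 0, 0, 0, 0, 0, 0, 0, 0, 0, 0, 0, 0, 0, 0, 0, 0, 0, 0],
  jaw=255,
  newtons=40,
)

```text
clock: 2.73
position: [0.5919, 0.3187, 0.0349]
ee_rot: [0.004, 0.145, 0.989, -0.004]
contact_force: [-7.0, -16.8, 42.6]
width: 0.0003
gripper_force: 21.5
```

```bash
python3 - <<'E'
from h import *
c,im=snap("wrist","w2.png"); s=get_state(); print(s["position"],s["contact_force"],s["width"],s["gripper_force"])
c2,i2=snap("scene","s2.png"); print(lid(i2,"red",c2,lo=50))
cv2.imwrite("pics/v2.png",np.vstack([im,cv2.resize(i2[40:200,260:516],(640,400))])[::,::,::-1][:, :][::2,::2])
E
```

```text
[0.59243018 0.31943779 0.03527675] [ -6.59488727 -16.02164615  43.13126498] 0.0005285555270941185 21.330874339328147
[((485.5, 72.5), 39.0, array([0.8201, 0.6285, 0.058 ])), ((368.0, 103.0), 9.5, array([0.596 , 0.3346, 0.058 ])), ((364.5, 112.5), 9.0, array([0.605 , 0.2979, 0.058 ])), ((473.0, 178.0), 9.5, array([0.9232, 0.2424, 0.058 ]))]
```

View pics/v2.png

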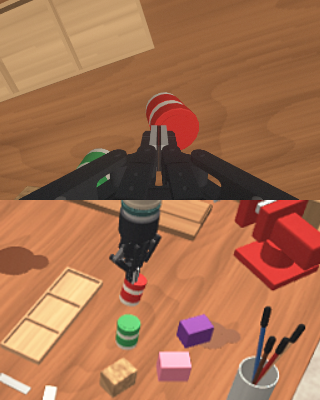

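The fingers have closed on the pot's edge instead of around it: the pot sits at about (180,115) in the small wrist view, just in front of the tips. I'll lift off and look again.

Emit:
apply_moves(
  steps=[0, 0, 1, 0, 0, 0, 2, 0, 0, 0, 4, 0, 0, 0, 7, 0, 0, 0, 10, 0, 0, 0, 12.7, 0, 0, 0, 12.7, 0, 0, 0, 12.7, 0],
)

```text
clock: 3.5
position: [0.5907, 0.3263, 0.1544]
ee_rot: [0.002, 0.146, 0.989, 0.001]
contact_force: [0.3, 0.8, -0.2]
width: 0.0002
gripper_force: 0.0
```

```bash
python3 - <<'E'
from h import *
c,im=snap("wrist","w3.png"); s=get_state(); print(s["position"],s["contact_force"],s["width"],s["gripper_force"])
c2,i2=snap("scene","s3.png"); print(lid(im,"red",c))
cv2.imwrite("pics/v3.png",np.vstack([im[::1],cv2.resize(i2[60:140,310:438],(640,400))])[:,:,::-1][::2])
cv2.imwrite("pics/v3.png",np.hstack([im[:,100:500],cv2.resize(i2[60:140,310:390],(400,400))])[:,:,::-1])
E
```

```text
[0.58943375 0.32566948 0.15233522] [-0.91223675  0.01356937 -0.92971049] 0.00010996182391949658 0.0
[((593.0, 319.0), 46.5, array([0.7805, 0.5398, 0.058 ])), ((313.5, 193.5), 28.0, array([0.5882, 0.3245, 0.058 ]))]
```

View pics/v3.png

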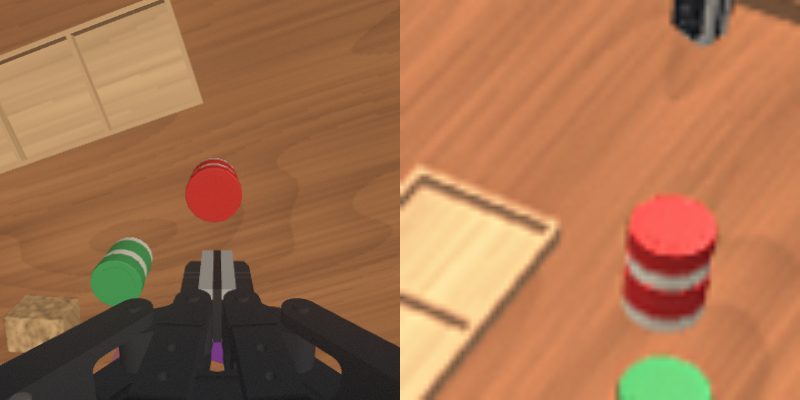

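The pot is still upright at about (313,193), and the shut fingertips are at about (317,252). I'll check whether the wrist calibration projects the TCP onto those tips, and cross-check with the other two cameras.

```bash
cat >> h.py <<'E'
def proj(c,P):
    q=rot(c["rotation"]).inv().apply(np.atleast_2d(P)-c["xyz"]); p=np.c_[q[:,0],-q[:,1]]/-q[:,2:]
    p=p*(1+c["k1"]*(p**2).sum(1))[:,None]; return (p*[c["fx"],c["fy"]]+[c["cx"],c["cy"]]).round(1)
E
python3 - <<'E'
from h import *
c=calibration("wrist"); s=get_state(); p=s["position"]; print(p,c["xyz"],rot(c["rotation"]).as_matrix()[:,2])
print(proj(c,[p,[p[0],p[1],.058],[.588,.3245,.058]]))
ct=calibration("top"); it=get_image("top")
for b in blobs(mask(it,"red"),50):
    if cv2.contourArea(b)<900: print("top",cv2.boundingRect(b))
print("expect top", proj(ct,[[.588,.3245,.058],[.588,.3245,.0]]))
cs=calibration("scene"); i=get_image("scene")
for b in blobs(mask(i,"red"),30):
    if cv2.contourArea(b)<900: print("scene",cv2.boundingRect(b))
print("expect scene", proj(cs,[[.588,.3245,.058],[.588,.3245,.0],p]))
cv2.imwrite("pics/s4.png",cv2.resize(i[60:160,290:390],(600,600),interpolation=cv2.INTER_CUBIC)[:,:,::-1])
cv2.imwrite("pics/t4.png",cv2.resize(it[160:260,140:240],(600,600),interpolation=cv2.INTER_CUBIC)[:,:,::-1])
E
```

```text
[0.58873629 0.32529634 0.15108468] [0.52031848 0.34608869 0.32305212] [-0.27196678  0.083258    0.95869817]
[[316.9 241.8]
 [316.9 197.3]
 [315.7 196.8]]
top (173, 204, 26, 21)
expect top [[182.3 213.6]
 [190.8 216.6]]
scene (355, 99, 18, 16)
scene (355, 113, 17, 11)
scene (153, 0, 13, 11)
scene (463, 162, 20, 26)
expect scene [[363.5 104.1]
 [361.6 119.9]
 [367.4  76.1]]
```

All three cameras agree on the pot's position, but the visible tips sit farther back than the reported TCP. The stalled height also fits: reported 0.035 with the tips resting on the 0.058 lid suggests the real tips are about 23 mm higher than reported. I'll test this by gently touching the bare bench beside the pot with shut fingers.

Emit:
apply_moves(
  steps=[0, 3, -2, 0, 0, 6, -4, 0, 0, 8, -7, 0, 0, 8, -10, 0, 0, 8, -12, 0, 0, 8, -13, 0, 0, 8, -13, 0, 0, 8, -13, 0],
)

```text
clock: 4.37
position: [0.5894, 0.4051, 0.0214]
ee_rot: [-0.001, 0.147, 0.989, -0.0]
contact_force: [-0.2, 0.0, 1.9]
width: 0.0001
gripper_force: 0.0
```

Emit:
apply_moves(
  steps=[0, 0, -0.3, 0, 0, 0, -0.6, 0, 0, 0, -0.9, 0, 0, 0, -1.2, 0, 0, 0, -1.2, 0],
)

```text
clock: 4.78
position: [0.5894, 0.4051, 0.01]
ee_rot: [-0.0, 0.146, 0.989, -0.0]
contact_force: [-1.0, -0.8, -0.2]
width: 0.0002
gripper_force: 0.0
```

```bash
python3 - <<'E'
from h import *
c,im=snap("wrist","w5.png"); s=get_state(); p=s["position"]; print(p,s["contact_force"],s["width"],s["qpos"])
print(proj(c,[p,[p[0],p[1],0]]))
cs,i=snap("scene","s5.png"); u=proj(cs,[p])[0]; print(u)
a,b=int(u[0])-40,int(u[1])-50; a0=max(b,0)
cv2.imwrite("pics/v5.png",np.hstack([im[100:400,217:417],cv2.resize(i[a0:a0+80,a:a+107],(400,300),interpolation=cv2.INTER_CUBIC)])[:,:,::-1]); print(a,a0)
E
```

```text
[0.58939934 0.40520093 0.01012579] [ 0.53442408 -0.49565258  0.12779815] 0.00011695682520190663 [ 5.05064978e-01  6.18196372e-01  1.42712160e+00  5.55791651e-05
  1.09642098e+00 -7.71829922e-01]
[[317.  241.9]
 [317.  235. ]]
[375.9 100.3]
335 50
```

View pics/v5.png

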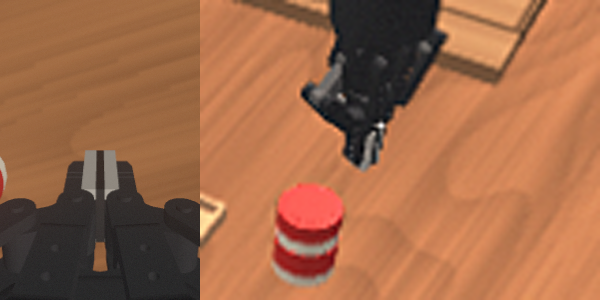

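No contact yet at 0.010. In the wrist crop the tip edge is at about (317,250), and in the scene view at (379,94), against an expected (376,100). I'll carry on down; the arm is soft, about 4 N/mm.

Emit:
apply_moves(
  steps=[0, 0, -0.4, 0, 0, 0, -0.8, 0, 0, 0, -1.2, 0, 0, 0, -1.2, 0],
)

```text
clock: 5.22
position: [0.5887, 0.405, -0.0032]
ee_rot: [-0.001, 0.146, 0.989, -0.001]
contact_force: [-0.0, -0.9, 0.1]
width: -0.0002
gripper_force: 0.0
```

Emit:
apply_moves(
  steps=[0, 0, -0.3, 0, 0, 0, -0.6, 0, 0, 0, -0.9, 0, 0, 0, -0.9, 0],
)

```text
clock: 5.55
position: [0.5891, 0.4051, -0.0117]
ee_rot: [-0.001, 0.146, 0.989, -0.0]
contact_force: [0.5, 0.1, 0.4]
width: 0.0
gripper_force: 0.0
```

Emit:
apply_moves(
  steps=[0, 0, -0.3, 0, 0, 0, -0.6, 0, 0, 0, -0.8, 0, 0, 0, -0.8, 0],
)

```text
clock: 5.88
position: [0.5891, 0.4052, -0.0195]
ee_rot: [-0.0, 0.146, 0.989, -0.0]
contact_force: [-0.4, 0.2, 0.2]
width: 0.0
gripper_force: 0.0
```

Emit:
apply_moves(
  steps=[0, 0, -0.2, 0, 0, 0, -0.4, 0, 0, 0, -0.4, 0, 0, 0, -0.4, 0],
)

```text
clock: 6.22
position: [0.5895, 0.4053, -0.023]
ee_rot: [-0.0, 0.146, 0.989, -0.0]
contact_force: [0.3, -1.0, 0.5]
width: 0.0002
gripper_force: 0.0
```

```bash
python3 - <<'E'
from h import *
c,im=snap("wrist","w6.png"); s=get_state(); p=s["position"]; print(p,s["contact_force"])
print(proj(c,[p,[p[0],p[1],0]]), cast(c,[(317,250)],0), c["xyz"])
E
```

```text
[ 0.58954836  0.40539793 -0.02287638] [-0.90367488  0.34046691  0.51869104]
[[317.  242. ]
 [317.1 260.4]] [[0.58431492 0.40693953 0.        ]] [0.52075556 0.42606744 0.14886163]
```

Emit:
apply_moves(
  steps=[0, 0, -0.2, 0, 0, 0, -0.4, 0, 0, 0, -0.4, 0, 0, 0, -0.4, 0],
)

```text
clock: 6.6
position: [0.5894, 0.4053, -0.0271]
ee_rot: [-0.0, 0.146, 0.989, -0.0]
contact_force: [0.4, 0.1, 0.3]
width: 0.0001
gripper_force: 0.0
```

Emit:
apply_moves(
  steps=[0, 0, -0.2, 0, 0, 0, -0.4, 0, 0, 0, -0.4, 0, 0, 0, -0.4, 0],
)

```text
clock: 6.93
position: [0.5899, 0.4056, -0.0291]
ee_rot: [0.001, 0.146, 0.989, 0.0]
contact_force: [-2.4, -0.8, 7.4]
width: 0.0003
gripper_force: 3.8
```

Contact comes at reported z of about -0.0285, so the true tip height is reported + 28 mm. I'll correct every height by that. Next: re-grasp the red pot.

Emit:
apply_moves(
  steps=[0, 0, 3, 0, 0, 0, 6, 0, 0, 0, 9, 0, 0, 0, 12, 0, -0.2, -3, 12, 0, -0.2, -6, 12, 0, -0.3, -8, 12, 0, -0.3, -8, 12, 0],
  jaw=0,
)

```text
clock: 7.6
position: [0.5861, 0.3213, 0.0895]
ee_rot: [-0.0, 0.148, 0.989, -0.001]
contact_force: [-0.6, -0.5, -0.1]
width: 0.085
gripper_force: 0.0
```

Emit:
apply_moves(
  steps=[0, 0, -3, 0, 0, 0, -6, 0, 0, 0, -8, 0, 0, 0, -9, 0, 0, 0, -9.3, 0, 0, 0, -9.3, 0],
)

```text
clock: 8.1
position: [0.5865, 0.3258, -0.0044]
ee_rot: [-0.0, 0.146, 0.989, -0.0]
contact_force: [0.3, 0.3, 0.1]
width: 0.0855
gripper_force: 0.0
```

Emit:
apply_moves(
  steps=[0, 0, 0, 0, 0, 0, 0, 0, 0, 0, 0, 0, 0, 0, 0, 0, 0, 0, 0, 0, 0, 0, 0, 0, 0, 0, 0, 0, 0, 0, 0, 0],
  jaw=255,
  newtons=40,
)

```text
clock: 8.77
position: [0.5875, 0.3258, -0.0022]
ee_rot: [0.001, 0.146, 0.989, 0.001]
contact_force: [-0.0, -0.2, 6.6]
width: 0.0456
gripper_force: 40.6
```

Emit:
apply_moves(
  steps=[0, 0, 2, 0, 0, 0, 5, 0, -3, -1, 6, 0, -6.5, -2, 6, 0, -9.5, -3, 6, 0, -11.5, -3.5, 6, 0, -11.5, -3.5, 6, 0, -11.5, -3.5, 6, 0],
)

```text
clock: 9.43
position: [0.4703, 0.2901, 0.0563]
ee_rot: [-0.0, 0.146, 0.989, -0.0]
contact_force: [1.3, -0.4, -1.5]
width: 0.0457
gripper_force: 41.5
```

```bash
python3 - <<'E'
from h import *
c,im=snap("wrist","w7.png"); s=get_state(); print(s["position"],s["contact_force"],s["width"],s["gripper_force"])
cs,i=snap("scene","s7.png")
cv2.imwrite("pics/v7.png",np.hstack([im,cv2.resize(i[60:200,240:380],(400,400))])[:,:,::-1][::1,::1])
cv2.imwrite("pics/v7.png",cv2.resize(cv2.imread("pics/v7.png"),(800,308)))
E
```

```text
[0.47200585 0.29065921 0.05644568] [-0.18032828 -0.43369285 -0.30159033] 0.045794960660994394 41.51616454124451
```

View pics/v7.png

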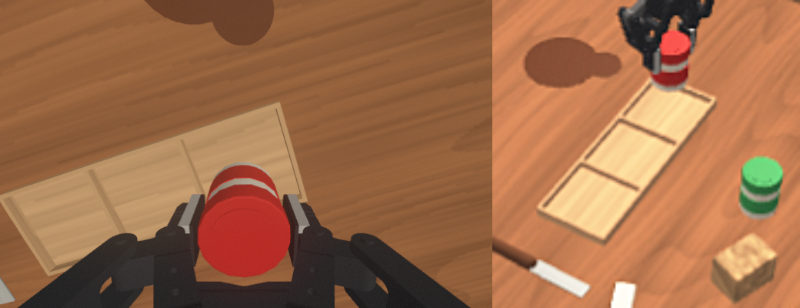

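The pot is held upright over the end well (lid at about (245,238) in the half-size wrist view). Lowering, then a partial release.

Emit:
apply_moves(
  steps=[0, 0, -2, 0, 0, 0, -4, 0, 0, 0, -5, 0, 0, 0, -5.4, 0, 0, 0, -5.6, 0, 0, 0, -5.7, 0],
)

```text
clock: 10.03
position: [0.4719, 0.2899, 0.0017]
ee_rot: [-0.0, 0.146, 0.989, -0.001]
contact_force: [-6.8, -5.0, 25.0]
width: 0.0458
gripper_force: 43.4
```

Emit:
apply_moves(
  steps=[0, 0, 0, 0, 0, 0, 0, 0, 0, 0, 0, 0, 0, 0, 0, 0],
  jaw=50,
)

```text
clock: 10.37
position: [0.4722, 0.2906, -0.0009]
ee_rot: [0.0, 0.146, 0.989, 0.0]
contact_force: [0.1, 0.2, 0.4]
width: 0.0687
gripper_force: 0.0
```

Emit:
apply_moves(
  steps=[0, 0, 3, 0, 0, 0, 6, 0, 0, 0, 9, 0, 0, 0, 13, 0, 3, -4, 13, 0, 5, -7, 13, 0, 7, -10, 13, 0, 9, -14, 13, 0],
)

```text
clock: 11.03
position: [0.5618, 0.1525, 0.1295]
ee_rot: [0.001, 0.146, 0.989, 0.001]
contact_force: [0.4, 0.6, -0.6]
width: 0.0686
gripper_force: 0.0
```

Emit:
apply_moves(
  steps=[2, -4, 0, 0, 3, -8, 0, 0, 5, -12, 0, 0, 6, -16, 0, 0, 7, -20, 0, 0, 7.5, -24, 0, 0, 7.5, -28, 0, 0, 7.5, -32, 0, 0],
  jaw=0,
)

```text
clock: 11.7
position: [0.6354, -0.169, 0.1286]
ee_rot: [-0.0, 0.146, 0.989, 0.0]
contact_force: [0.8, -1.0, -0.6]
width: 0.0856
gripper_force: 0.0
```

Emit:
apply_moves(
  steps=[0, -4, 0, 0, 0, -4.8, 0, 0, 0, -4.8, 0, 0, 0, -4.8, 0, 0],
)

```text
clock: 12.03
position: [0.6349, -0.2146, 0.1285]
ee_rot: [-0.001, 0.147, 0.989, 0.001]
contact_force: [-0.3, -0.0, 0.1]
width: 0.0852
gripper_force: 0.0
```

```bash
python3 - <<'E'
from h import *
c,im=snap("wrist","w8.png"); s=get_state(); print(s["clock"],s["position"],s["width"]); print(lid(im,"blue",c),lid(im,"yellow",c))
ct,it=snap("top","t8.png"); print(lid(it,"red",ct,.062,50))
E
```

```text
12.0833 [ 0.6349893  -0.21361229  0.12870338] 0.08533979111442176
[((311.0, 211.0), 30.5, array([ 0.638 , -0.2201,  0.058 ]))] [((462.5, 219.5), 32.0, array([ 0.678 , -0.1123,  0.058 ]))]
[((31.0, 132.0), 31.5, array([0.785 , 0.7005, 0.062 ])), ((197.5, 261.5), 13.0, array([0.48  , 0.2829, 0.062 ]))]
```

View pics/w8.png

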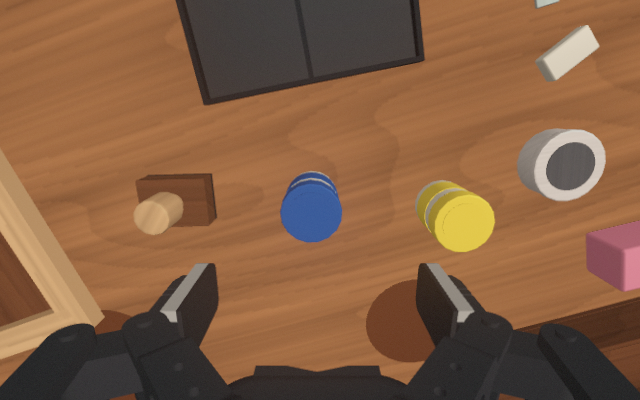

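The wrist view shows blue at (311,211), yellow at (463,221) and the stamp knob at about (157,212). Red is in its well. Now blue.

Emit:
apply_moves(
  steps=[0.2, -0.6, -3, 0, 0.2, -0.6, -6, 0, 0.2, -0.6, -9, 0, 0.2, -0.6, -11.5, 0, 0.2, -0.6, -12.8, 0, 0.2, -0.6, -13.3, 0, 0.2, -0.6, -13.3, 0],
)

```text
clock: 12.72
position: [0.6365, -0.2186, -0.0052]
ee_rot: [-0.001, 0.145, 0.989, 0.001]
contact_force: [-0.4, 0.1, -1.4]
width: 0.085
gripper_force: 0.0
```

Emit:
apply_moves(
  steps=[0, 0, 0, 0, 0, 0, 0, 0, 0, 0, 0, 0, 0, 0, 0, 0, 0, 0, 0, 0, 0, 0, 0, 0, 0, 0, 0, 0, 0, 0, 0, 0],
  jaw=255,
)

```text
clock: 13.38
position: [0.6384, -0.221, -0.002]
ee_rot: [0.002, 0.147, 0.989, -0.0]
contact_force: [-0.6, 1.6, 5.2]
width: 0.0459
gripper_force: 40.6
```

Emit:
apply_moves(
  steps=[0, 0, 2, 0, 0, 0, 5, 0, -2, 3, 7, 0, -3.5, 6.5, 7, 0, -5, 10, 7, 0, -6.5, 13.5, 7, 0, -8, 17, 7, 0, -9.5, 20.5, 7, 0],
)

```text
clock: 14.05
position: [0.5408, -0.0147, 0.0661]
ee_rot: [-0.0, 0.147, 0.989, 0.0]
contact_force: [0.4, 1.3, -2.0]
width: 0.0458
gripper_force: 41.7
```

Emit:
apply_moves(
  steps=[-1.5, 3.5, 0, 0, -3, 7, 0, 0, -5, 10.5, 0, 0, -6.6, 12.9, 0, 0, -6.6, 12.9, 0, 0, -6.6, 12.9, 0, 0],
)

```text
clock: 14.55
position: [0.4749, 0.1141, 0.0662]
ee_rot: [-0.0, 0.145, 0.989, -0.0]
contact_force: [1.0, -0.4, -1.7]
width: 0.0452
gripper_force: 41.7
```

```bash
python3 - <<'E'
from h import *
c,im=snap("wrist","w9.png"); s=get_state(); print(s["clock"],s["position"],s["width"]); 
E
```

```text
14.6 [0.47624452 0.1132571  0.06634654] 0.04585178821337102
```

View pics/w9.png

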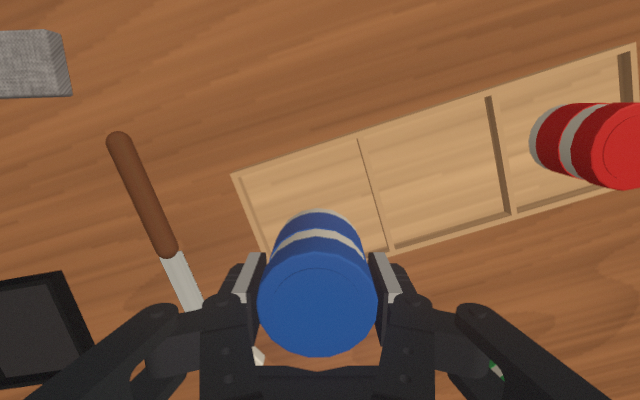

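Blue is aligned over the near-end well (lid at (318,310)) and red is seated in the far one. Lower, release, then on to the stamp.

Emit:
apply_moves(
  steps=[0, 0, -3, 0, 0, 0, -5, 0, 0, 0, -5.8, 0, 0, 0, -6.2, 0, 0, 0, -6.4, 0, 0, 0, -6.4, 0],
)

```text
clock: 15.1
position: [0.4771, 0.1126, 0.0026]
ee_rot: [0.0, 0.147, 0.989, 0.0]
contact_force: [0.3, 0.5, -1.8]
width: 0.0456
gripper_force: 41.7
```

Emit:
apply_moves(
  steps=[0, 0, 0, 0, 0, 0, 0, 0, 0, 0, 0, 0, 0, 0, 0, 0],
  jaw=50,
)

```text
clock: 15.43
position: [0.4768, 0.1132, 0.0028]
ee_rot: [0.001, 0.146, 0.989, 0.0]
contact_force: [0.4, 0.1, -0.1]
width: 0.0686
gripper_force: 0.0
```

Emit:
apply_moves(
  steps=[0, 0, 3, 0, 0, 0, 6, 0, 0, 0, 10, 0, 1, -3.5, 12.5, 0, 2, -7.5, 12.5, 0, 3, -11, 12.5, 0, 4, -15, 12.5, 0, 5, -19, 12.5, 0],
)

```text
clock: 16.1
position: [0.5266, -0.0784, 0.128]
ee_rot: [0.001, 0.146, 0.989, 0.0]
contact_force: [0.4, 0.8, -0.8]
width: 0.0684
gripper_force: 0.0
```

Emit:
apply_moves(
  steps=[1, -3.9, 0, 0, 2, -7.8, 0, 0, 3.5, -11.5, 0, 0, 5, -15, 0, 0, 6.5, -18.5, 0, 0, 7.5, -22, 0, 0, 7.9, -25.1, 0, 0, 7.9, -25.1, 0, 0],
  jaw=0,
)

```text
clock: 16.77
position: [0.6061, -0.335, 0.1266]
ee_rot: [0.001, 0.148, 0.989, -0.002]
contact_force: [0.5, -0.0, 0.3]
width: 0.0853
gripper_force: 0.0
```

```bash
python3 - <<'E'
from h import *
c,im=snap("wrist","w10.png"); s=get_state(); print(s["clock"],s["position"],s["width"])
h=cv2.cvtColor(im,cv2.COLOR_RGB2HSV)
print(h[100:320:10,320].tolist())
g=cv2.GaussianBlur(h[:,:,2],(5,5),0)[120:300,220:420]
ci=cv2.HoughCircles(g,cv2.HOUGH_GRADIENT,1,30,param1=80,param2=14,minRadius=14,maxRadius=26)
if ci is not None:
  for x,y,r in ci[0][:4]: print(x+220,y+120,r,cast(c,(x+220,y+120),.064)[0])
E
```

```text
16.8167 [ 0.60535756 -0.33131922  0.12651942] 0.08556753324024839
[[13, 148, 155], [13, 150, 162], [13, 148, 162], [13, 147, 166], [13, 148, 159], [12, 146, 155], [13, 148, 157], [11, 153, 117], [10, 152, 114], [15, 115, 177], [16, 113, 189], [16, 113, 197], [16, 111, 205], [13, 148, 153], [13, 150, 148], [13, 150, 158], [13, 147, 167], [13, 151, 159], [13, 151, 154], [13, 147, 153], [13, 150, 148], [12, 147, 160]]
317.5 207.5 17.2 [ 0.60591275 -0.33473399  0.064     ]
```

View pics/w10.png

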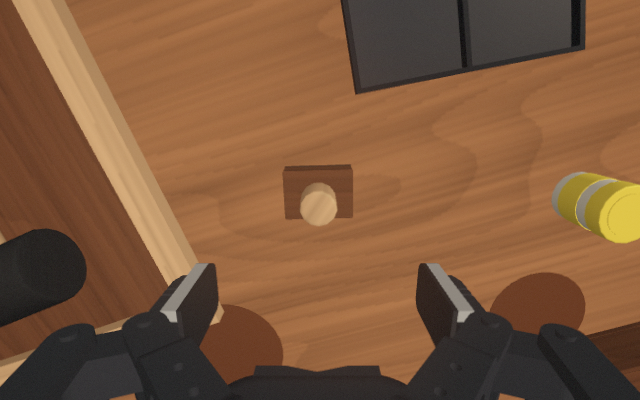

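The knob top is at (319,207), at about (0.606,-0.334), and the block is square to the tool. Taking it by the knob.

Emit:
apply_moves(
  steps=[0, -0.3, -3, 0, 0, -0.3, -6, 0, 0, -0.3, -9, 0, 0, -0.3, -11, 0, 0, -0.3, -12.2, 0, 0, -0.3, -12.6, 0, 0, -0.3, -12.6, 0],
)

```text
clock: 17.4
position: [0.6049, -0.3299, 0.0007]
ee_rot: [-0.001, 0.146, 0.989, 0.0]
contact_force: [-1.0, 0.1, -0.3]
width: 0.0851
gripper_force: 0.0
```

Emit:
apply_moves(
  steps=[0, 0, 0, 0, 0, 0, 0, 0, 0, 0, 0, 0, 0, 0, 0, 0, 0, 0, 0, 0, 0, 0, 0, 0, 0, 0, 0, 0, 0, 0, 0, 0],
  jaw=255,
)

```text
clock: 18.07
position: [0.6058, -0.3315, 0.0023]
ee_rot: [0.001, 0.146, 0.989, -0.0]
contact_force: [-0.2, -0.2, 5.5]
width: 0.0271
gripper_force: 39.6
```

Emit:
apply_moves(
  steps=[0, 0, 2, 0, 0, 0, 5, 0, -1, 2, 8, 0, -2, 5.5, 9, 0, -3, 9, 9, 0, -4, 13, 9, 0, -5, 17, 9, 0, -6, 21, 9, 0],
)

```text
clock: 18.73
position: [0.5438, -0.1191, 0.0907]
ee_rot: [-0.0, 0.147, 0.989, 0.0]
contact_force: [0.1, 0.5, -1.8]
width: 0.027
gripper_force: 39.6
```

Emit:
apply_moves(
  steps=[-1, 4, 0, 0, -2, 8, 0, 0, -3, 12, 0, 0, -4, 16, 0, 0, -5, 20, 0, 0, -6, 24, 0, 0, -6.5, 28, 0, 0, -7.1, 32, 0, 0],
)

```text
clock: 19.4
position: [0.4729, 0.2009, 0.0909]
ee_rot: [-0.0, 0.146, 0.989, -0.0]
contact_force: [0.7, -0.4, -1.1]
width: 0.0268
gripper_force: 39.6
```

Emit:
apply_moves(
  steps=[0, 0.3, 0, 0, 0, 0.3, -3, 0, 0, 0.3, -5, 0, 0, 0.3, -5, 0],
)

```text
clock: 19.73
position: [0.4702, 0.2012, 0.0374]
ee_rot: [-0.004, 0.146, 0.989, -0.002]
contact_force: [-0.5, -0.6, -1.0]
width: 0.0269
gripper_force: 39.8
```

```bash
python3 - <<'E'
from h import *
c,im=snap("wrist","w11.png"); s=get_state(); print(s["clock"],s["position"],s["width"]); 
E
```

```text
19.7833 [0.47168324 0.20138583 0.03915011] 0.026668179366551213
```

View pics/w11.png

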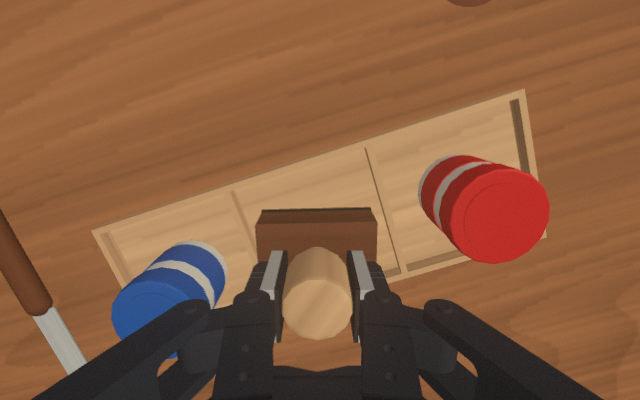

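The stamp hangs over the middle well, clear of both pots. Lower, release, then go over yellow.

Emit:
apply_moves(
  steps=[0, 0, -1.5, 0, 0, 0, -2.7, 0, 0, 0, -3.3, 0, 0, 0, -3.5, 0, 0, 0, -3.5, 0],
)

```text
clock: 20.2
position: [0.4747, 0.2019, 0.0068]
ee_rot: [0.0, 0.147, 0.989, 0.0]
contact_force: [-0.3, 0.0, -0.2]
width: 0.0269
gripper_force: 40.1
```

Emit:
apply_moves(
  steps=[0, 0, 0, 0, 0, 0, 0, 0, 0, 0, 0, 0],
  jaw=100,
)

```text
clock: 20.45
position: [0.475, 0.2023, 0.0069]
ee_rot: [0.001, 0.146, 0.989, 0.0]
contact_force: [0.6, -0.5, 0.9]
width: 0.0519
gripper_force: 0.0
```

Emit:
apply_moves(
  steps=[0, 0, 3, 0, 0, 0, 6, 0, 0, 0, 9, 0, 1, -2, 12.4, 0, 3.5, -5, 12.4, 0, 5.5, -8.5, 12.4, 0, 7.5, -12, 12.4, 0, 10, -15, 12.4, 0],
)

```text
clock: 21.12
position: [0.5742, 0.0502, 0.1312]
ee_rot: [0.0, 0.146, 0.989, -0.0]
contact_force: [0.9, 0.6, -0.4]
width: 0.0521
gripper_force: 0.0
```

Emit:
apply_moves(
  steps=[2.5, -3, 0, 0, 4.5, -6.5, 0, 0, 7, -9.5, 0, 0, 9, -12.5, 0, 0, 10.7, -15, 0, 0, 10.7, -16.4, 0, 0, 10.7, -16.4, 0, 0, 10.7, -16.4, 0, 0],
  jaw=0,
)

```text
clock: 21.78
position: [0.6804, -0.1119, 0.1299]
ee_rot: [-0.001, 0.147, 0.989, 0.001]
contact_force: [-0.2, -0.1, -0.2]
width: 0.0854
gripper_force: 0.0
```

```bash
python3 - <<'E'
from h import *
c,im=snap("wrist","w12.png"); s=get_state(); print(s["clock"],s["position"],s["width"]); print(lid(im,"yellow",c))
E
```

```text
21.8333 [ 0.68022524 -0.11087755  0.13010275] 0.08534608777143232
[((318.0, 204.0), 30.5, array([ 0.6802, -0.1109,  0.058 ]))]
```

Emit:
apply_moves(
  steps=[0, 0, -3, 0, 0, 0, -6, 0, 0, 0, -9, 0, 0, 0, -11.5, 0, 0, 0, -13, 0, 0, 0, -13.4, 0, 0, 0, -13.4, 0],
)

```text
clock: 22.42
position: [0.6797, -0.1098, -0.0048]
ee_rot: [-0.002, 0.146, 0.989, 0.0]
contact_force: [-0.1, -1.0, -0.0]
width: 0.0856
gripper_force: 0.0
```

Emit:
apply_moves(
  steps=[0, 0, 0, 0, 0, 0, 0, 0, 0, 0, 0, 0, 0, 0, 0, 0, 0, 0, 0, 0, 0, 0, 0, 0, 0, 0, 0, 0, 0, 0, 0, 0],
  jaw=255,
)

```text
clock: 23.08
position: [0.6823, -0.112, -0.0019]
ee_rot: [0.002, 0.146, 0.989, 0.0]
contact_force: [-1.0, 1.8, 6.7]
width: 0.0462
gripper_force: 40.6
```

Emit:
apply_moves(
  steps=[0, 0, 2, 0, 0, 0, 5, 0, -3, -1, 7, 0, -7, -1.5, 7, 0, -11, -2, 7, 0, -14.5, -2.5, 7, 0, -17.1, -3.1, 7, 0, -17.1, -3.1, 7, 0],
)

```text
clock: 23.75
position: [0.5027, -0.1422, 0.0657]
ee_rot: [-0.004, 0.147, 0.989, 0.0]
contact_force: [-0.4, -0.2, -2.8]
width: 0.0454
gripper_force: 41.6
```

```bash
python3 - <<'E'
from h import *
c,im=snap("wrist","w13.png"); s=get_state(); print(s["clock"],s["position"],s["width"]); 
E
```

```text
23.8 [ 0.50673527 -0.14274276  0.06621379] 0.045852539106187154
```

View pics/w13.png

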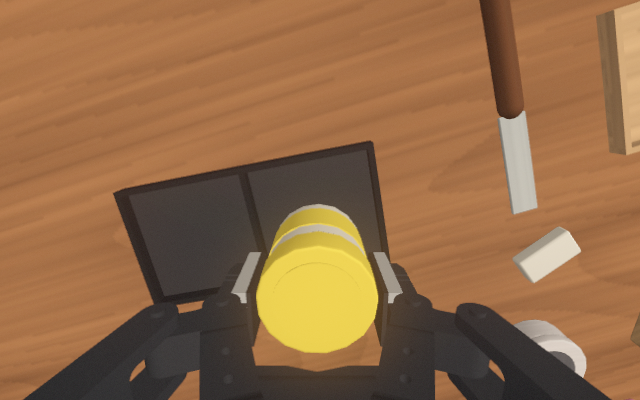

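Yellow is held over the right-hand black well. Tray rim points are (117,192), (372,143) and (155,303), with the divider at (243,172).

```bash
python3 - <<'E'
from h import *
c=calibration("wrist"); p=cast(c,[(117,192),(372,143),(155,303)],.014)[:,:2]
y=(p[1]-p[0]); print(p,np.linalg.norm(y),np.linalg.norm(p[2]-p[0])); y/=np.linalg.norm(y); x=np.array([y[1],-y[0]])
ctr=p[0]+y*.09+x*.046; print(ctr,ctr+.044*y,ctr-.044*y,np.degrees(np.arctan2(x[1],x[0])),get_state()["position"])
E
```

```text
[[ 0.45246214 -0.2694763 ]
 [ 0.47150066 -0.09425591]
 [ 0.53960225 -0.28106933]] 0.17625166823735924 0.08790789617551473
[ 0.50791469 -0.18497177] [ 0.51266753 -0.14122923] [ 0.50316186 -0.22871432] -6.201130847213296 [ 0.50673527 -0.14274276  0.06621379]
```

Emit:
apply_moves(
  steps=[0.3, 0.1, -3, 0, 0.3, 0.1, -5, 0, 0.3, 0.1, -5.8, 0, 0.3, 0.1, -6.2, 0, 0.3, 0.1, -6.4, 0, 0.3, 0.1, -6.4, 0],
)

```text
clock: 24.3
position: [0.5141, -0.142, 0.0026]
ee_rot: [0.0, 0.146, 0.989, -0.0]
contact_force: [-0.3, -0.4, -1.7]
width: 0.0458
gripper_force: 41.7
```

Emit:
apply_moves(
  steps=[0, 0, 0, 0, 0, 0, 0, 0, 0, 0, 0, 0],
  jaw=50,
)

```text
clock: 24.55
position: [0.5141, -0.1422, 0.003]
ee_rot: [0.001, 0.146, 0.989, -0.0]
contact_force: [-0.5, -0.2, -0.6]
width: 0.0687
gripper_force: 0.0
```

Emit:
apply_moves(
  steps=[0, 0, 3, 0, 0, 0, 6, 0, 0, 0, 10, 0, 1, 2, 13, -7, 3, 5, 13, -14, 5, 8, 13, -21, 7, 11, 13, -28, 9, 14, 13, -35],
)

```text
clock: 25.22
position: [0.6043, -0.0006, 0.1333]
ee_rot: [0.001, 0.44, 0.898, 0.0]
contact_force: [-0.4, -0.9, -0.6]
width: 0.0684
gripper_force: 0.0
```

Emit:
apply_moves(
  steps=[2, 3, 0, -7, 4, 6, 0, -14, 6, 9, 0, -21, 7.6, 11, 0, -28, 7.6, 11, 0, -35, 7.6, 11, 0, -42, 7.6, 11, 0, -49, 7.6, 11, 0, -56],
)

```text
clock: 25.88
position: [0.6794, 0.1086, 0.1323]
ee_rot: [0.0, 0.81, 0.587, 0.0]
contact_force: [0.8, -0.2, 0.1]
width: 0.0689
gripper_force: 0.0
```

Emit:
apply_moves(
  steps=[0, 0, 0, -7, 0, 0, 0, -8, 0, 0, 0, -8, 0, 0, 0, -8],
)

```text
clock: 26.22
position: [0.6792, 0.1081, 0.1324]
ee_rot: [0.0, 0.847, 0.532, 0.0]
contact_force: [-0.3, -1.7, -0.3]
width: 0.0685
gripper_force: 0.0
```

```bash
python3 - <<'E'
from h import *
c,im=snap("wrist","w14.png"); s=get_state(); print(s["clock"],s["position"],s["ee_rot"],s["width"],s["qpos"][5])
g=cast(c,[(317,205)],.044)[0]; u=proj(c,[[.678,.108,.044],[.678,.108,0]]); print(u)
h=cv2.cvtColor(im,cv2.COLOR_RGB2HSV); x0,y0=u[0].astype(int)
print([h[y0+d,x0].tolist() for d in range(-60,61,8)]); print([h[y0,x0+d].tolist() for d in range(-80,81,10)])
E
```

```text
26.2667 [0.67919734 0.10807667 0.13230673] [1.17923340e-04 8.46753361e-01 5.31985633e-01 1.33412175e-04] 0.06870886914036478 0.5056934217866229
[[314.1 200.9]
 [314.4 187.9]]
[[13, 149, 145], [13, 148, 153], [15, 122, 152], [17, 119, 187], [16, 123, 179], [16, 126, 154], [16, 122, 170], [15, 124, 161], [16, 123, 168], [16, 119, 182], [17, 118, 188], [16, 120, 176], [12, 146, 152], [13, 146, 145], [13, 146, 150], [13, 149, 149]]
[[13, 149, 159], [13, 148, 158], [13, 149, 156], [13, 150, 155], [13, 152, 154], [13, 150, 146], [16, 121, 165], [16, 119, 188], [16, 124, 158], [16, 124, 169], [15, 119, 175], [12, 152, 138], [13, 146, 148], [13, 150, 143], [13, 150, 155], [12, 145, 153], [12, 145, 163]]
```

```bash
python3 - <<'E'
from h import *
c=calibration("wrist"); im=cv2.imread("pics/w14.png")[:,:,::-1].copy(); h=cv2.cvtColor(im,cv2.COLOR_RGB2HSV)
m=cv2.inRange(h,(14,80,80),(19,136,255)); m=cv2.morphologyEx(m,cv2.MORPH_CLOSE,np.ones((7,7))); m=cv2.morphologyEx(m,cv2.MORPH_OPEN,np.ones((5,5)))
for b in blobs(m,800)[:4]:
    x,y,w,hh=cv2.boundingRect(b)
    r=cv2.minAreaRect(b); print((x,y,w,hh),r)
    if abs(x+w/2-314)<40:
        print("rows",[(yy,np.flatnonzero(m[yy,x:x+w])[[0,-1]]+x) for yy in range(y+4,y+hh,8)])
        # top face: bottom edge at z=.044 ; top boundary = bench edge at z~0
        xm=x+w/2; bt=cast(c,[(xm,y+hh),(xm,y)],.044); b0=cast(c,[(xm,y)],0)[0]
        print("far edge",bt[0],"near edge base",b0, "mid", (bt[0]+b0)/2, "len",np.linalg.norm((bt[0]-b0)[:2]))
        print(cast(c,[(x,y+hh-5),(x+w,y+hh-5)],.044))
E
```

```text
(0, 26, 191, 294) ((52.75493621826172, 187.86619567871094), (327.2695007324219, 122.28189086914062), 55.92839050292969)
(286, 152, 58, 81) ((314.73077392578125, 192.1538543701172), (78.9195785522461, 53.23389434814453), 85.03025817871094)
rows [(156, array([291, 336])), (164, array([286, 339])), (172, array([287, 339])), (180, array([288, 340])), (188, array([289, 340])), (196, array([290, 341])), (204, array([291, 342])), (212, array([292, 343])), (220, array([293, 343])), (228, array([294, 343]))]
far edge [0.66667942 0.08308198 0.044     ] near edge base [0.69281649 0.13744905 0.        ] mid [0.67974796 0.11026552 0.022     ] len 0.06032350369394181
[[0.64727247 0.0972923  0.044     ]
 [0.6898874  0.07671372 0.044     ]]
```

The cork measures 60 mm long with its centre near (0.680,0.110), and is about 5° CCW of the tool. Grasping it.

Emit:
apply_moves(
  steps=[0.1, 0.2, -3, 5, 0.1, 0.2, -6, 5, 0.1, 0.2, -9, 5, 0.1, 0.2, -12, 5, 0.1, 0.2, -14, 5, 0.1, 0.2, -14.9, 5, 0.1, 0.2, -14.9, 5],
)

```text
clock: 26.85
position: [0.6783, 0.1099, -0.0194]
ee_rot: [-0.001, 0.823, 0.568, -0.002]
contact_force: [-0.2, 0.6, -0.3]
width: 0.0688
gripper_force: 0.0
```

Emit:
apply_moves(
  steps=[0, 0, 0, 0, 0, 0, 0, 0, 0, 0, 0, 0, 0, 0, 0, 0, 0, 0, 0, 0, 0, 0, 0, 0, 0, 0, 0, 0, 0, 0, 0, 0],
  jaw=255,
  newtons=30,
)

```text
clock: 27.52
position: [0.6818, 0.1103, -0.0147]
ee_rot: [0.001, 0.823, 0.568, 0.002]
contact_force: [0.1, 0.4, 6.4]
width: 0.0416
gripper_force: 32.4
```

Emit:
apply_moves(
  steps=[0, 0, 3, 0, 0, 0, 7, 0, 0, 0, 10, 0, -2, -3.3, 10, 3, -4, -6.6, 10, 6, -6, -10, 10, 9, -8, -13.3, 10, 12, -10, -17, 10, 15],
)

```text
clock: 28.18
position: [0.5789, -0.0602, 0.0834]
ee_rot: [0.0, 0.741, 0.672, 0.0]
contact_force: [0.3, -1.0, -0.9]
width: 0.0416
gripper_force: 31.7
```

Emit:
apply_moves(
  steps=[-2, -3.6, 0, 0, -4, -7.2, 0, 0, -5.5, -11, 0, 0, -7, -14.5, 0, 0, -7.7, -16.9, 0, 0, -7.7, -16.9, -3, 0, -7.7, -16.9, -5, 0, -7.7, -16.9, -5, 0],
)

```text
clock: 28.85
position: [0.4998, -0.2274, 0.0298]
ee_rot: [-0.004, 0.743, 0.67, -0.001]
contact_force: [-1.6, 0.2, -0.6]
width: 0.0412
gripper_force: 31.6
```

Emit:
apply_moves(
  steps=[0, 0, -2, 0, 0, 0, -3.5, 0, 0, 0, -4.3, 0, 0, 0, -4.5, 0, 0, 0, -4.5, 0, 0, 0, -4.5, 0],
)

```text
clock: 29.35
position: [0.5041, -0.2286, -0.0109]
ee_rot: [0.001, 0.742, 0.67, 0.0]
contact_force: [0.4, 1.2, -0.8]
width: 0.0419
gripper_force: 32.0
```

Emit:
apply_moves(
  steps=[0, 0, 0, 0, 0, 0, 0, 0, 0, 0, 0, 0],
  jaw=60,
)

```text
clock: 29.6
position: [0.5037, -0.2286, -0.0115]
ee_rot: [0.0, 0.742, 0.67, 0.0]
contact_force: [-0.2, -0.3, 0.2]
width: 0.0655
gripper_force: 0.0
```

Emit:
apply_moves(
  steps=[0, 0, 3, 0, 0, 0, 6, 0, 0, 0, 10, 0, 0, 0, 14, 0, -4, 2, 16, 0, -8, 4, 18, 0, -12, 6, 20, 0, -16, 8, 20, 0],
)

```text
clock: 30.27
position: [0.3646, -0.1594, 0.1871]
ee_rot: [0.002, 0.742, 0.67, 0.001]
contact_force: [1.0, -0.2, 0.5]
width: 0.065
gripper_force: 0.0
```

Emit:
apply_moves(
  steps=[0, 0, 0, 0, 0, 0, 0, 0, 0, 0, 0, 0],
)

```text
clock: 30.52
position: [0.365, -0.1594, 0.1854]
ee_rot: [0.001, 0.742, 0.67, 0.0]
contact_force: [-0.0, 1.2, 0.5]
width: 0.0654
gripper_force: 0.0
```

```bash
python3 - <<'E'
from h import *
ct,it=snap("top","t15.png"); cs,i=snap("scene","s15.png"); s=get_state(); print(s["clock"],s["position"])
for n in HUE: print(n,lid(i,n,cs,.062,40)[:3])
cv2.imwrite("pics/v15.png",np.hstack([cv2.resize(i[80:340,160:400],(480,520)),cv2.resize(it[150:300,170:490],(320,150)).repeat(1,0) if 0 else np.vstack([cv2.resize(it[150:300,170:330],(320,300)),cv2.resize(it[150:260,330:490],(320,220))])])[:,:,::-1])
E
```

```text
30.6167 [ 0.36547444 -0.15975398  0.18480839]
red [((485.5, 72.5), 39.0, array([0.8207, 0.623 , 0.062 ])), ((319.5, 96.5), 9.0, array([0.4765, 0.2836, 0.062 ])), ((136.0, 6.0), 10.5, array([-0.2611,  0.3403,  0.062 ]))]
blue [((47.0, 52.0), 29.5, array([-0.3184,  0.0257,  0.062 ])), ((284.5, 138.5), 9.0, array([0.4827, 0.108 , 0.062 ])), ((285.5, 147.5), 8.0, array([0.5013, 0.0847, 0.062 ]))]
yellow [((232.5, 213.5), 11.0, array([ 0.5106, -0.1364,  0.062 ]))]
green [((362.5, 138.5), 9.0, array([0.6457, 0.2105, 0.062 ])), ((361.0, 148.0), 8.5, array([0.6574, 0.1809, 0.062 ]))]
```

View pics/v15.png

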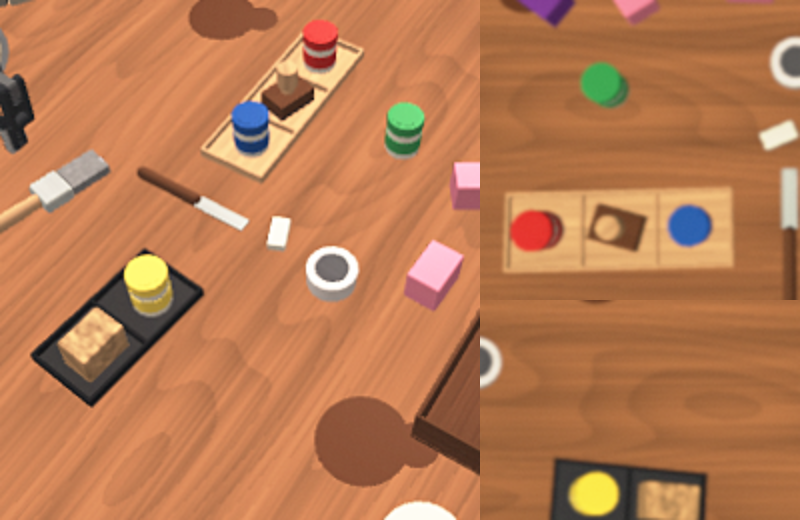

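All five things stand upright, one per well. In the composite the black tray holds yellow at (148,283) and the cork at (92,343); the wood tray holds red, stamp and blue. Green and the tin are where they started. Handing in.

```bash
python3 -c "
from rig import *
print(sign_off())"
```

```text
the job is handed in; nothing more can be done
None
```

Both kits are made up and handed in at about 31 s, with green and the tin left standing; my first try at the red pot closed on its lid with about 43 N on the fingers before I corrected the heights, and the judge gave no verdict back.

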